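# Shut the draught shield and tare the balance

### The arm

A 7-joint arm with a two-finger parallel gripper is mounted at the origin on the work surface. World frame = base frame: x ahead of the robot, y to its left, z up, the work surface at z = 0. Lengths are in m, angles in rad, forces in N, time in s.
With the tool pointing down it reaches from about 0.425 to 0.875 m from the base axis. Payload 4.7 kg.
Tool frame: the origin (TCP) lies midway between the tips of the shut fingers; the grasp point (between the pads) lies 19 mm behind it; z points along the fingers, y is the direction in which the jaws open and shut (so a half turn about z gives the same grasp; the last joint's range is limited). The gripper opens to 87 mm and grips with 3 to 60 N. Pads are 19 mm wide; open, the fingers measure 117 mm over their backs; the gripper's body (75 mm by 190 mm) begins 51 mm behind the grasp point.
Start: joints at [-1.247, 0.321, -0.07, 1.45, 0.023, 1.371, -0.057], TCP at [0.198, 0.619, 0.223] pointing down, gripper open.
Joint ranges: [-2.86, 2.86], [-0.3, 2.09], [-1.38, 1.24], [0.06, 2.45], [-1.56, 4.7], [0.09, 2.05], [-2.69, 2.69]. Speed limits (rad/s): [2.57, 2.57, 3.14, 3.14, 3.14, 3.14, 3.14].

### API

Orientations are given as a rotation vector (axis times angle).
In Python, from bench import * gives the robot as it stands.
- The arm moves only by the tool move_arm, never from a script. Its arguments are lists of equal length, an entry for each row: "jaw": the closure in counts, from 0 (fully open) to 255 (shut); "slide": the shift along the tool's x, y, z in cm, a list of three; "dr": the turn, a rotation vector about the tool's x, y, z in degrees, a list of three. A call has 1 to 5 rows; each row shifts and turns the commanded pose from where the row before left it, along the tool's axes as they then stand; what a row does not reach is not made up. A row lasts 1/10 s, in which the tool goes at most 50 mm and 8.59 degrees, less where a joint would pass 70% of its speed; a pose out of reach is approached as far as the arm can. A call with a gripper value outside its range is refused whole. The fingers move at their own pace and stop on an object; "force" is the grip in N (left out, the last holds). Time passes only in rows, so rows that do not move let the fingers close. It gives the time, the measured TCP pose, the force and the opening at its end, in the units of the state.
- get_state(): the state, without advancing time (a new reading comes with each control period).
- get_image(name): name is "scene" or "top" or "wrist"; returns (picture, depth): 480x640x3 uint8, red, green, blue; 480x640 float32, m along the optical axis (not along the pixel's ray), 0 where there is no reading.
- camera_params(name): a dict with "K" (3x3 intrinsics, pixels), "extrinsics" (4x4, takes a point from camera to world coordinates); the wrist camera has in their place "tool_from_camera" (4x4, takes a point from camera to tool coordinates, whose origin is the TCP and whose axes are the flange's). Camera axes: x right, y up, looking along -z (the intrinsics and any distortion apply to the point x, -y, -z); pixel columns grow to the right and rows downward; lengths in m; the calibration is good to about 2 mm. The wrist camera is an equidistant fisheye: a pixel r from the principal point sees the ray r / f radians off the axis. A picture is of the moment at which its call begins: read the wrist's pose just before it. camera_params takes no time and is no camera call.
- close_job(): hands the job in, once; it reports no verdict.
Trained networks look in the newest picture that a camera, given by its name, has taken for a name from the list of things; names that differ only in an ending like _2 or _b are one class to them, and where a whole thing is asked for, a point or a joint stands for the part that bears it (a point fixed in the world has none). Each returns a list of dicts, best first, with "score" (0 to 1); they miss things now and then, are a little off and sometimes report something else, mostly with a low value. They report only what shows in the picture. A call takes as long as a camera call.
- regions_of(camera, query): "mask" (480x640 bool, what is visible of it) and "xy" ([column, row] in pixels, amid what is visible of it).
The state is a dict: "time": time; "joint_positions": joint angles; "qd": joint speeds; "joint_torque": joint torques, N m; "position": TCP position; "tool_rot": TCP orientation; "ft_force": force on the tool from outside, world axes, zero at the start; "torque": the same for the moment, N m; "grip_width": opening from 0.0 (shut) to 1.0 (fully open).
Only numpy, scipy, OpenCV 4.12 (cv2) and the standard library are available. Lean on these libraries where they do the work, as an engineer would, in place of code of your own. Each camera call takes 0.05 s, during which the arm holds its last target.

### The job

Get the precision balance on the sample desk ready for weighing with the empty cup already on its pan: with your fingertips slide the glass lid of the draught shield fully shut (towards the keys), and only then reach into the round well and gently press the sunken tare key all the way down, letting it come back up. Do not press the power key in the square well, do not disturb the cup, and leave the things around the balance standing where they are.

Things in the scene. Friction and masses are not known exactly. Their poses are not given: they have to be found in the camera images.
- balance: White precision balance, fixed, 310 mm deep (its x), 210 wide (its y). Origin: centre of its footprint, on the desk, z up. Its front, at -x, faces roughly to the robot: a flat key panel 75 mm high (x -155 to -20 mm) with two finger wells, and behind them a display hood up to 93 mm high (x -66 to -26). Behind the panel: clear draught-shield box, x -20 to +155, 190 wide, rails and lid 151 mm high.
- round_well (a point): Centre of the mouth of the round finger well (tare), at x -102, y -56 mm of the balance: on the right as seen from the robot. 52 mm across inside, upright walls, rim 84 mm and floor 57 mm above the desk. A collar 4 mm thick stands 9 mm proud of the panel around it.
- square_well (a point): Centre of the mouth of the square finger well (power), at x -102, y +56 mm of the balance: on the left as seen from the robot. 50 x 50 mm inside, same rim and floor heights and collar as the round well. To be left alone.
- pan (a point): Centre of the top of the round steel pan, 112 mm across, inside the shield box, 86 mm above the desk.
- lid (a joint): How far the sliding glass lid is open, in m: 0 = fully shut (against its front stop), growing as it slides backwards along the balance's +x, at most 0.11; starts 0.055 to 0.095. Slides with about 1.5 N of friction and stays where it is left.
- lip (a point): Push lip on the lid, moves with it: middle of the top edge of its upright rear face, which looks to the balance's +x. Grey, 120 mm wide along the balance's y, 18 mm above the glass (glass top 151, lip top 169 mm above the desk), sloping down in front, so it is pushed from behind and cannot be gripped. 130 mm of flat glass lie behind it. Lid shut: rear face at x +18 mm of the balance.
- tare (a joint): How far the tare key is pressed, in m: 0 = up, 0.005 = all the way down. It springs back: about 1.4 N to start it, about 3.6 N all the way down. It counts as pressed beyond 0.0035.
- tare_top (a point): Centre of the top of the tare key: grey, round, 28 mm across, in the middle of the round well, 64 mm above the desk when up, that is 20 mm below the rim of the well; pressed straight down.
- power (a joint): How far the power key is pressed, in m: 0 = up, 0.005 = down. To be left alone.
- power_top (a point): Centre of the top of the power key: grey, square, 24 mm, in the middle of the square well, 64 mm above the desk. To be left alone.
- cup: Empty white plastic weighing cup, loose, 44 mm across, 42 mm high, upright on the balance's pan, inside the draught shield. Origin: centre of its underside. Not to be disturbed.
- tube_stand: Loose aluminium foot 52 mm across with a short capped sample tube upright in it, 107 mm high in all, standing on the desk close to the balance's right side. Origin: centre of its underside. Bystander.
- check_weight: Loose steel check weight, 28 mm across, 48 mm high, with a small knob, standing on the desk close to the balance's left side. Origin: centre of its underside. Bystander.
- tube_rack: Loose white rack of capped sample tubes, about 90 mm (x) x 142 mm (y), 116 mm high, left part of the desk. Origin: centre of its underside. Bystander.
- tray: Loose steel tray 160 mm (x) x 220 mm (y), 25 mm high, with sample tubes lying in it, right part of the desk. Origin: centre of its underside. Bystander.
- tissue_roll: Loose standing paper roll, 104 mm across, 98 mm high, right rear of the desk. Origin: centre of its underside. Bystander.
- spray_bottle: Loose closed white bottle, 60 mm across, 150 mm high, left part of the desk. Origin: centre of its underside. Bystander.
- marker_pen: Loose marker pen with a blue cap lying on the desk, 136 mm long (its x), 15 mm thick, right front of the desk. Origin: underside, middle of its white barrel. Bystander.

How it is judged:
By the outcome, as a careful person would: the job done as asked, in the order asked, and still so for the second after the job is handed in, with the robot touching nothing.
It also fails if it takes over 43 s, if anything falls off the work surface, if the arm or the gripper's body presses on something with over 40 N, if the wrist force passes 120 N, or if a joint passes its speed limit or range.

## Working session

There is one attempt and no reset: what is moved stays moved. The work goes in short steps, Python scripts to look and compute and a tool call to move; the robot and the scene stay as the last step left them, time stands still between calls to the robot, and variables do not carry over. Pictures are saved under pics/ and viewed, and the job is handed in when it is done.

Besides the shell and the picture viewer there is one more tool, called after "Request:" as name(argument=value, ...) on one line, values as JSON. move_arm: Moves the arm, as the interface text tells. Its arguments: {"type":"object","properties":{"jaw":{"type":"array","items":{"type":"number"}},"slide":{"type":"array","items":{"type":"array","items":{"type":"number"}}},"dr":{"type":"array","items":{"type":"array","items":{"type":"number"}}},"force":{"type":"number"}},"required":["jaw","slide","dr"]}

```bash
ls; mkdir -p pics
cat > h.py <<'E'
from bench import *
import numpy as np, cv2
from scipy.spatial.transform import Rotation as R
def snap(n,f):
    p,d=get_image(n); cv2.imwrite('pics/'+f,p[:,:,::-1]); np.save('pics/'+f[:-4]+'.npy',d); return p,d
def toworld(n,u,v,d):
    c=camera_params(n);K=np.array(c['K']);E=np.array(c['extrinsics'])
    u=np.asarray(u,float);v=np.asarray(v,float)
    P=np.stack([(u-K[0,2])/K[0,0]*d,-(v-K[1,2])/K[1,1]*d,-d],-1)
    return P@E[:3,:3].T+E[:3,3]
def proj(n,P):
    c=camera_params(n);K=np.array(c['K']);E=np.array(c['extrinsics'])
    q=(np.asarray(P)-E[:3,3])@E[:3,:3]
    return np.stack([K[0,0]*q[...,0]/-q[...,2]+K[0,2],-K[1,1]*q[...,1]/-q[...,2]+K[1,2]],-1)
E
python3 - <<'E'
from h import *
s=get_state(); print(s)
for n in('scene','top'):
    c=camera_params(n); print(n,c)
    snap(n,n+'0.png')
    for q in('balance','lip','tare_top','round_well','square_well'):
        for r in regions_of(n,q)[:2]: print(q,r['score'],r['xy'],r['mask'].sum())
print(camera_params('wrist'))
print(get_state()['time'])
E
```

```text
pics
{'time': 0.0, 'joint_positions': array([-1.24687374,  0.32181465, -0.07008819,  1.45166784,  0.02260335,
        1.37078566, -0.05688013]), 'qd': array([-0.00027308,  0.00014657, -0.00177628,  0.000646  ,  0.0010403 ,
        0.00136766, -0.00157149]), 'joint_torque': array([-6.80310677e-04, -4.91279054e+01, -4.04174645e-01, -3.12531424e+01,
       -6.38913014e-02,  4.36424604e-02,  1.69667960e-04]), 'position': array([0.19805803, 0.61851608, 0.22147055]), 'tool_rot': array([-4.84609982e-01, -3.10379450e+00,  2.95071203e-03]), 'ft_force': array([ 0.26130663, -0.24256081, -0.48965837]), 'torque': array([-0.02343364, -0.03186978, -0.05560574]), 'grip_width': 1.000526077559722}
scene {'K': array([[446.28289385,   0.        , 326.32757368],
       [  0.        , 446.28289385, 246.83130762],
       [  0.        ,   0.        ,   1.        ]]), 'extrinsics': array([[ 0.40408421, -0.63859449,  0.65491452,  1.18420218],
       [ 0.91472003,  0.2835078 , -0.28794201, -0.36227084],
       [-0.00179519,  0.71541625,  0.69869619,  0.86979205],
       [ 0.        ,  0.        ,  0.        , 
[... 710 characters left out ...]
13061
balance 0.42 [316.9, 230.6] 262
lip 0.87 [252.0, 134.2] 4649
tare_top 0.59 [278.4, 246.7] 90
round_well 0.56 [255.6, 191.5] 13180
square_well 0.62 [252.5, 191.6] 12847
{'K': array([[371.64829954,   0.        , 319.93860644],
       [  0.        , 371.64829954, 244.71908151],
       [  0.        ,   0.        ,   1.        ]]), 'tool_from_camera': array([[-2.96041300e-05,  9.56141438e-01,  2.92905359e-01,
         8.06095828e-02],
       [ 9.99999908e-01, -9.72301165e-05,  4.18462370e-04,
         3.57502276e-04],
       [ 4.28588435e-04,  2.92905344e-01, -9.56141347e-01,
        -1.63210802e-01],
       [ 0.00000000e+00,  0.00000000e+00,  0.00000000e+00,
         1.00000000e+00]])}
0.6
```

View pics/top0.png

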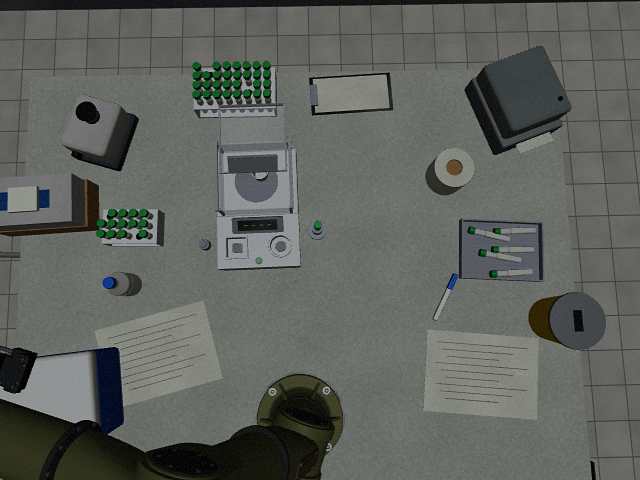

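View pics/scene0.png

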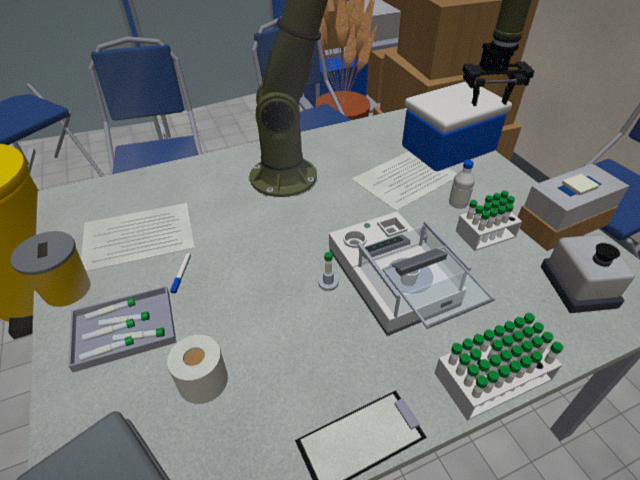

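The top view shows the balance at about (258,205), round well (280,246), square well (237,247), and the dark lip at about (252,163). I'll zoom in for keypoints.

Run:
```python
import cv2
p=cv2.imread('pics/top0.png')[90:280,190:340]; cv2.imwrite('pics/top0z.png',cv2.resize(p,None,fx=3.15,fy=3.15,interpolation=cv2.INTER_CUBIC)[:600])
p=cv2.imread('pics/scene0.png')[190:340,310:510]; cv2.imwrite('pics/scene0z.png',cv2.resize(p,None,fx=4,fy=4,interpolation=cv2.INTER_CUBIC))
```

```text
(no output)
```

View pics/top0z.png

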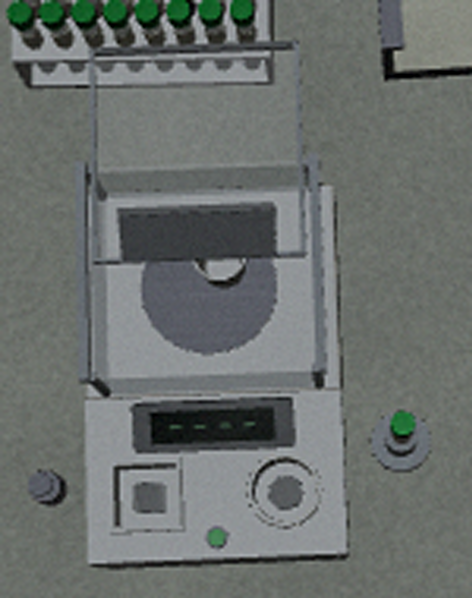

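View pics/scene0z.png

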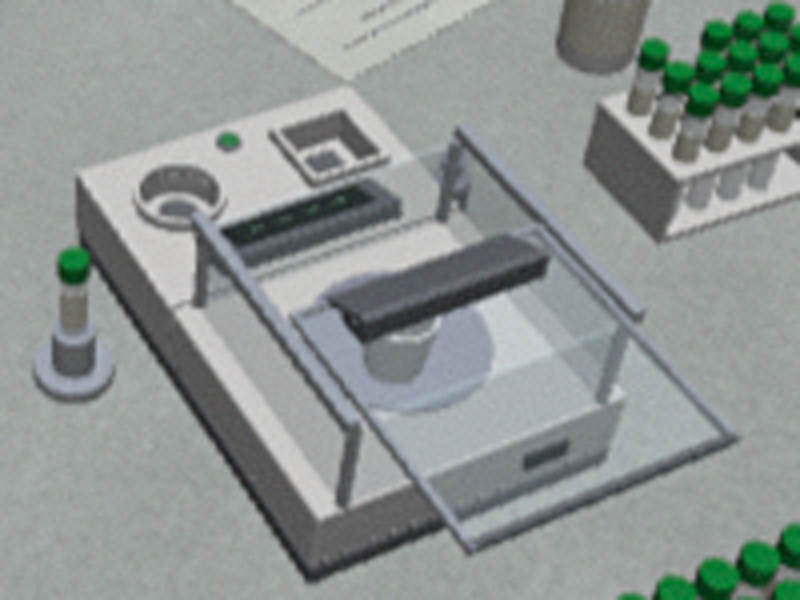

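```bash
cat > fit.py <<'E'
from h import *
from scipy.optimize import least_squares
T=lambda x,y:(x/3.15+190,y/3.15+90)
S=lambda x,y:(x/4+310,y/4+190)
obs=[('top',(-.102,-.056,.084),T(285,492)),('top',(-.102,.056,.084),T(149,499)),('top',(-.102,-.056,.064),T(285,492)),('top',(-.102,.056,.064),T(149,498)),
('top',(-.155,.105,.075),T(90,563)),('top',(-.155,-.105,.075),T(347,555)),
('top',('L',.06,.169),T(119,208)),('top',('L',-.06,.169),T(274,205)),
('scene',(-.155,-.105,.075),S(78,178)),('scene',(-.155,.105,.075),S(352,88)),('scene',(.155,-.105,.075),S(318,517)),('scene',(.155,.105,.075),S(622,400)),
('scene',(-.102,-.056,.084),S(181,195)),('scene',('L',.06,.169),S(548,252)),('scene',('L',-.06,.169),S(354,318))]
def f(p):
    c,s=np.cos(p[2]),np.sin(p[2]);r=[]
    for n,b,o in obs:
        x=p[3]+.018 if b[0]=='L' else b[0]
        w=[p[0]+c*x-s*b[1],p[1]+s*x+c*b[1],b[2]]
        r.append(proj(n,w)-np.array(o))
    return np.array(r).ravel()
q=least_squares(f,[.6,.05,0,.07],loss='soft_l1')
if __name__=='__main__':
    print(q.x); print(f(q.x).reshape(-1,2).round(1).tolist())
E
python3 - <<'E'
from fit import *
print(q.x,np.rad2deg(q.x[2])); print(f(q.x).reshape(-1,2).round(1).tolist())
d=np.load('pics/top0.npy')
for n,b,o in obs[:8]:
    u,v=map(int,np.round(o)); print(b,toworld(n,u,v,float(np.median(d[v-1:v+2,u-1:u+2]))).round(3))
# lip surface cloud from depth
us,vs=np.meshgrid(range(215,300),range(100,260))
P=toworld('top',us,vs,d[vs,us]); 
m=(P[...,2]>.16)&(P[...,2]<.18); print(m.sum(),P[m].mean(0),P[m].min(0),P[m].max(0))
print(R.from_rotvec(get_state()['tool_rot']).as_matrix().round(3))
E
```

```text
[0.5434599  0.09888526 0.01711458 0.09086329] 0.9805932850687642
[[-0.3, -1.3], [-1.3, -1.9], [0.1, -0.4], [-0.1, -0.7], [-0.9, -0.5], [0.0, -1.0], [-0.3, -0.0], [0.1, -0.8], [-1.7, -2.3], [-1.6, -1.3], [-1.8, -0.2], [0.4, -1.9], [-1.5, -2.0], [-1.4, -0.4], [0.6, -0.2]]
(-0.102, -0.056, 0.084) [0.442 0.043 0.063]
(-0.102, 0.056, 0.084) [0.439 0.154 0.064]
(-0.102, -0.056, 0.064) [0.442 0.043 0.063]
(-0.102, 0.056, 0.064) [0.439 0.154 0.064]
(-0.155, 0.105, 0.075) [0.386 0.201 0.057]
(-0.155, -0.105, 0.075) [ 0.393 -0.007  0.007]
('L', 0.06, 0.169) [0.652 0.16  0.167]
('L', -0.06, 0.169) [0.657 0.042 0.153]
516 [0.64098145 0.10221986 0.16579205] [0.57227515 0.04181669 0.16002823] [0.65396376 0.19220369 0.17485927]
[[-0.952  0.305  0.   ]
 [ 0.305  0.952  0.   ]
 [-0.     0.    -1.   ]]
```

Request:
move_arm(jaw=[255,255,255,255,255], slide=[[0,0,-4],[0,0,-4],[0,0,0],[0,0,0],[0,0,0]], dr=[[0,0,0],[0,0,0],[0,0,-6.2],[0,0,-6.2],[0,0,-6.3]])

```text
time: 1.1
position: [0.1982, 0.6192, 0.3031]
tool_rot: [-0.033, 3.141, 0.001]
ft_force: [0.7, 0.1, 0.7]
grip_width: 0.632
```

```bash
cat >> h.py <<'E'
def go(P):
    s=get_state(); M=R.from_rotvec(s['tool_rot']).as_matrix()
    print('t',s['time'],'pos',s['position'].round(4),'F',s['ft_force'].round(2),'grip',round(s['grip_width'],3))
    print('M',M.round(3).tolist()); 
    d=M.T@(np.asarray(P)-s['position'])*100; print('slide cm',d.round(2)); return d
E
python3 - <<'E'
from fit import *
p=q.x;c,s=np.cos(p[2]),np.sin(p[2])
go([p[0]+c*.16-s*0,p[1]+s*.16,.30])
E
```

```text
t 1.1 pos [0.1982 0.6192 0.3031] F [0.73 0.1  0.7 ] grip 0.632
M [[-1.0, -0.021, 0.0], [-0.021, 1.0, 0.001], [-0.0, 0.001, -1.0]]
slide cm [-49.42 -52.82   0.28]
```

Request:
move_arm(jaw=[255,255,255,255,255], slide=[[-3.3,-3.5,0],[-3.3,-3.5,0],[-3.3,-3.5,0],[-3.3,-3.5,0],[-3.3,-3.5,0]], dr=[[0,0,0],[0,0,0],[0,0,0],[0,0,0],[0,0,0]])

```text
time: 1.6
position: [0.3672, 0.4452, 0.3029]
tool_rot: [-0.026, 3.141, 0.001]
ft_force: [0.4, 1.7, -0.4]
grip_width: 0.17
```

Request:
move_arm(jaw=[255,255,255,255,255], slide=[[-3.3,-3.5,0],[-3.3,-3.5,0],[-3.3,-3.5,0],[-3.3,-3.5,0],[-3.3,-3.5,0]], dr=[[0,0,0],[0,0,0],[0,0,0],[0,0,0],[0,0,0]])

```text
time: 2.1
position: [0.5351, 0.2731, 0.303]
tool_rot: [-0.026, 3.141, 0.001]
ft_force: [1.2, -0.1, -0.4]
grip_width: 0.005
```

Request:
move_arm(jaw=[255,255,255,255,255], slide=[[-3.3,-3.5,0],[-3.3,-3.5,0],[-3.3,-3.5,0],[-3.3,-3.5,0],[0,0,0]], dr=[[0,0,0],[0,0,0],[0,0,0],[0,0,0],[0,0,0]])

```text
time: 2.6
position: [0.6717, 0.1276, 0.3013]
tool_rot: [-0.008, 3.141, -0.01]
ft_force: [0.2, 0.1, -0.1]
grip_width: 0.004
```

Run:
```python
from fit import *
p=q.x;c,s=np.cos(p[2]),np.sin(p[2])
go([p[0]+c*.15-s*0,p[1]+s*.15,.20])
st=get_state()
pic,d=snap('wrist','w1.png')
for r in regions_of('wrist','lip')[:2]: print(r['score'],r['xy'],r['mask'].sum())
cp=camera_params('wrist');K=np.array(cp['K']);Tc=np.array(cp['tool_from_camera'])
print(d.shape,[d[240,320]],get_state()['time'])
```

```text
t 2.6 pos [0.6717 0.1276 0.3013] F [ 0.16  0.13 -0.06] grip 0.004
M [[-1.0, -0.005, 0.001], [-0.005, 1.0, -0.006], [-0.001, -0.006, -1.0]]
slide cm [-2.15 -2.56 10.14]
0.65 [292.8, 230.0] 24873
(480, 640) [np.float32(0.32682464)] 2.7
```

View pics/w1.png

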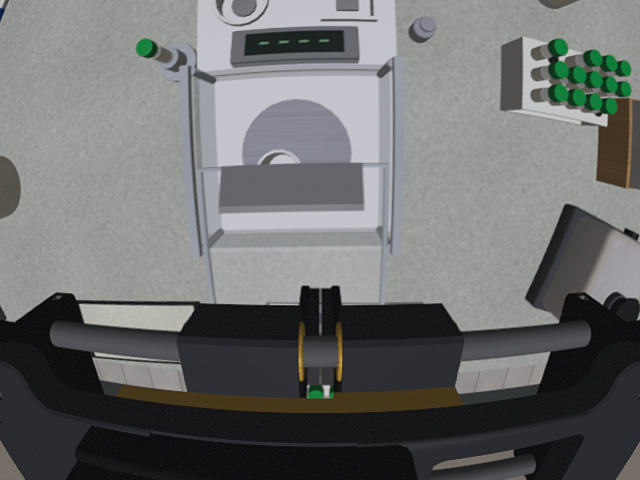

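The wrist view shows the lip spanning columns 218–364, rear edge at about row 210, with the shut fingertips at about (320,295) behind it, over the glass. I'll measure the lip and the well with this camera.

```bash
cat >> h.py <<'E'
def wray(u,v,pos,rot,z):
    cp=camera_params('wrist');K=np.array(cp['K']);T=np.array(cp['tool_from_camera'])
    a=(u-K[0,2])/K[0,0];b=(v-K[1,2])/K[1,1];r=np.hypot(a,b)
    dc=np.array([a/r*np.sin(r),-b/r*np.sin(r),-np.cos(r)])
    M=R.from_rotvec(rot).as_matrix(); o=pos+M@T[:3,3]; d=M@(T[:3,:3]@dc)
    return o+d*(z-o[2])/d[2]
E
python3 - <<'E'
from fit import *
s=get_state(); a=s['position'],s['tool_rot']
print(s['position'].round(4), s['tool_rot'].round(4))
print('lip ends',wray(219,210,*a,.169).round(4),wray(364,209,*a,.169).round(4))
print('tip pix world at its own z',wray(320,292,*a,a[0][2]).round(4))
p=q.x;c,sn=np.cos(p[2]),np.sin(p[2])
L=p[3]+.018
for y in(-.06,.06): print('fit',p[0]+c*L-sn*y,p[1]+sn*L+c*y)
print('tare top pix', wray(245,6,*a,.064).round(4))
E
```

```text
[0.6687 0.1353 0.3019] [ 2.1300e-02 -3.1406e+00  7.0000e-04]
lip ends [0.6497 0.0511 0.169 ] [0.6478 0.171  0.169 ]
tip pix world at its own z [0.6619 0.1354 0.3019]
fit 0.6533340743435393 0.04075710746607198
fit 0.6512804248286471 0.16073953336115873
tare top pix [0.4411 0.0509 0.064 ]
```

Run:
```python
from fit import *
go([.694,.101,.20])
```

```text
t 2.7 pos [0.6687 0.1353 0.3019] F [ 0.02  0.68 -0.02] grip 0.003
M [[-1.0, -0.014, -0.001], [-0.014, 1.0, -0.0], [0.001, -0.0, -1.0]]
slide cm [-2.49 -3.46 10.19]
```

Request:
move_arm(jaw=[255,255,255,255,255], slide=[[-1.3,-1.7,0],[-1.2,-1.7,2.0],[0,0,4.0],[0,0,4.0],[0,0,0]], dr=[[0,0,0],[0,0,0],[0,0,0],[0,0,0],[0,0,0]])

```text
time: 3.2
position: [0.6892, 0.1056, 0.196]
tool_rot: [0.031, -3.13, 0.001]
ft_force: [-1.0, 0.9, -1.7]
grip_width: 0.005
```

Request:
move_arm(jaw=[255,255], slide=[[0,0,0],[0,0,0]], dr=[[0,0,0],[0,0,0]])

```text
time: 3.4
position: [0.695, 0.1046, 0.2059]
tool_rot: [-0.029, 3.137, 0.002]
ft_force: [0.9, -0.1, 0.7]
grip_width: 0.004
```

Run:
```python
from fit import *
go([.694,.101,.157])
snap('wrist','w2.png'); snap('scene','s2.png')
p=cv2.imread('pics/s2.png')[190:340,310:510]; cv2.imwrite('pics/s2z.png',cv2.resize(p,None,fx=4,fy=4,interpolation=cv2.INTER_CUBIC))
```

```text
t 3.4 pos [0.695  0.1046 0.2059] F [ 0.88 -0.12  0.74] grip 0.004
M [[-1.0, -0.018, 0.005], [-0.018, 1.0, 0.001], [-0.005, 0.001, -1.0]]
slide cm [ 0.13 -0.36  4.89]
```

View pics/w2.png

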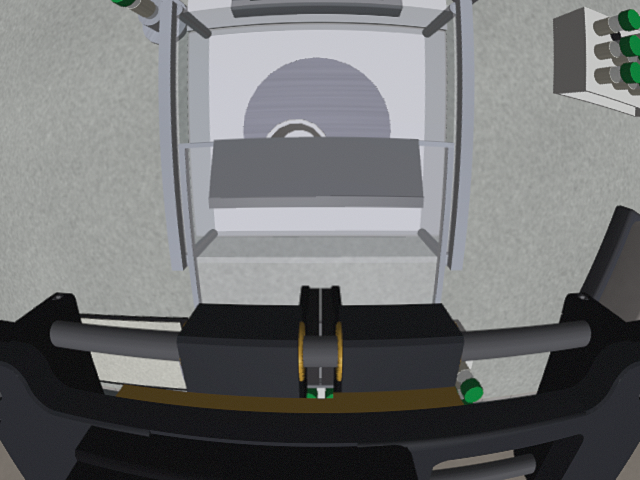

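View pics/s2z.png

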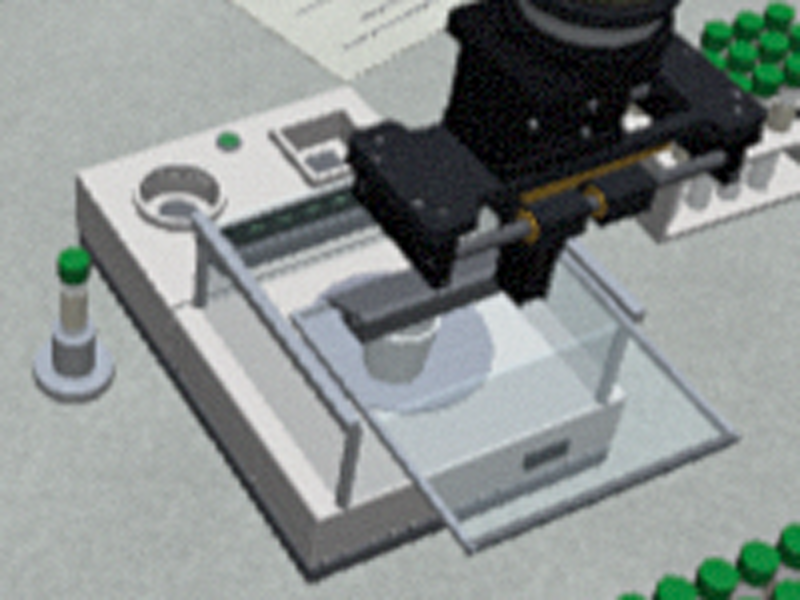

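Wrist view: the fingertips (320,295) are about 3.5 cm behind the lip's rear edge (row 205) and centred on it. The arm is ringing after fast moves, so I'll descend slowly.

Request:
move_arm(jaw=[255,255,255,255,255], slide=[[0,-0.2,0.6],[0,0,0.6],[0,0,0.6],[0,0,0.6],[0,0,0.3]], dr=[[0,0,0],[0,0,0],[0,0,0],[0,0,0],[0,0,0]])

```text
time: 4.0
position: [0.6934, 0.1012, 0.1743]
tool_rot: [0.026, -3.14, 0.0]
ft_force: [-1.1, 0.8, -0.1]
grip_width: 0.005
```

Request:
move_arm(jaw=[255,255,255], slide=[[0,0,0],[0,0,0],[0,0,0]], dr=[[0,0,0],[0,0,0],[0,0,0]])

```text
time: 4.3
position: [0.6941, 0.1013, 0.1759]
tool_rot: [-0.026, 3.141, 0.0]
ft_force: [0.4, 0.0, 0.1]
grip_width: 0.008
```

Run:
```python
from fit import *
go([.694,.101,.159])
```

```text
t 4.3 pos [0.6941 0.1013 0.1759] F [0.41 0.04 0.08] grip 0.008
M [[-1.0, -0.017, 0.001], [-0.017, 1.0, 0.0], [-0.001, 0.0, -1.0]]
slide cm [ 0.01 -0.03  1.69]
```

Request:
move_arm(jaw=[255,255,255,255,255], slide=[[0,0,0.4],[0,0,0.5],[0,0,0.5],[0,0,0.3],[0,0,0]], dr=[[0,0,0],[0,0,0],[0,0,0],[0,0,0],[0,0,0]])

```text
time: 4.8
position: [0.6934, 0.1012, 0.1576]
tool_rot: [0.026, -3.14, 0.0]
ft_force: [0.2, 0.4, -0.6]
grip_width: 0.004
```

Request:
move_arm(jaw=[255,255,255,255,255], slide=[[0.5,0,0],[0.6,0,0],[0.6,0,0],[0.5,0,0],[0.3,0,0]], dr=[[0,0,0],[0,0,0],[0,0,0],[0,0,0],[0,0,0]])

```text
time: 5.3
position: [0.6683, 0.1009, 0.1589]
tool_rot: [-0.026, 3.141, 0.001]
ft_force: [0.3, -0.6, 0.2]
grip_width: 0.005
```

Run:
```python
from fit import *
go([.67,.101,.159])
snap('wrist','w3.png'); snap('scene','s3.png')
p=cv2.imread('pics/s3.png')[190:340,310:510]; cv2.imwrite('pics/s3z.png',cv2.resize(p,None,fx=4,fy=4,interpolation=cv2.INTER_CUBIC))
```

```text
t 5.3 pos [0.6683 0.1009 0.1589] F [ 0.31 -0.56  0.22] grip 0.005
M [[-1.0, -0.017, 0.0], [-0.017, 1.0, 0.0], [-0.0, 0.0, -1.0]]
slide cm [-0.17  0.01 -0.01]
```

View pics/w3.png

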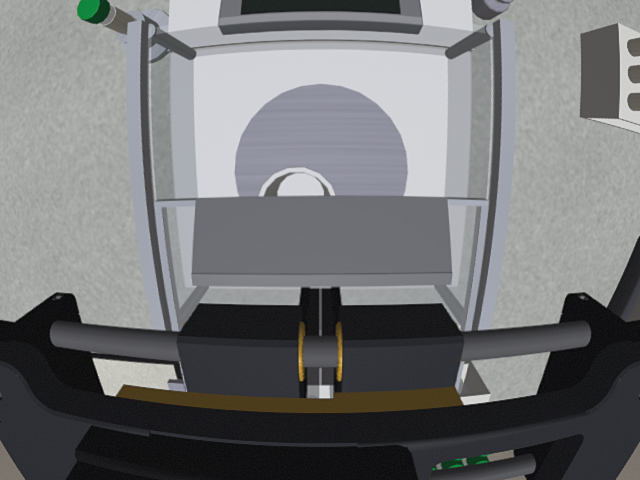

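View pics/s3z.png

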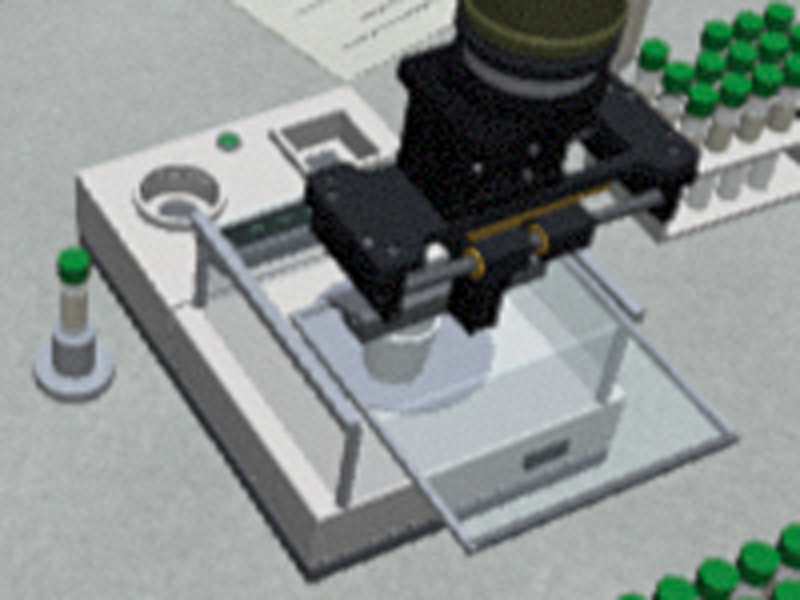

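The fingers (row 288) are nearly at the lip's rear face (row 285), and their tips are below its top. Now I'll push it steadily.

Request:
move_arm(jaw=[255,255,255,255,255], slide=[[0.3,0,0],[0.4,0,0],[0.5,0,0],[0.5,0,0],[0.5,0,0]], dr=[[0,0,0],[0,0,0],[0,0,0],[0,0,0],[0,0,0]])

```text
time: 5.9
position: [0.6466, 0.1004, 0.1586]
tool_rot: [-0.026, 3.141, 0.0]
ft_force: [1.7, -0.2, -0.3]
grip_width: 0.003
```

Request:
move_arm(jaw=[255,255,255,255,255], slide=[[0.5,0,0],[0.5,0,0],[0.5,0,0],[0.5,0,0],[0.5,0,0]], dr=[[0,0,0],[0,0,0],[0,0,0],[0,0,0],[0,0,0]])

```text
time: 6.4
position: [0.6215, 0.0999, 0.1586]
tool_rot: [-0.026, 3.141, -0.0]
ft_force: [1.2, 0.3, 0.1]
grip_width: 0.006
```

Request:
move_arm(jaw=[255,255,255,255,255], slide=[[0.5,0,0],[0.5,0,0],[0.5,0,0],[0.5,0,0],[0.5,0,0]], dr=[[0,0,0],[0,0,0],[0,0,0],[0,0,0],[0,0,0]])

```text
time: 6.9
position: [0.5965, 0.0993, 0.1586]
tool_rot: [-0.026, 3.141, -0.0]
ft_force: [1.5, -1.5, -0.2]
grip_width: 0.003
```

Run:
```python
from fit import *
go([.561+.0095,.099,.159])
snap('wrist','w4.png')
```

```text
t 6.9 pos [0.5965 0.0993 0.1586] F [ 1.51 -1.53 -0.21] grip 0.003
M [[-1.0, -0.016, 0.0], [-0.016, 1.0, -0.0], [-0.0, -0.0, -1.0]]
slide cm [ 2.6   0.01 -0.04]
```

View pics/w4.png

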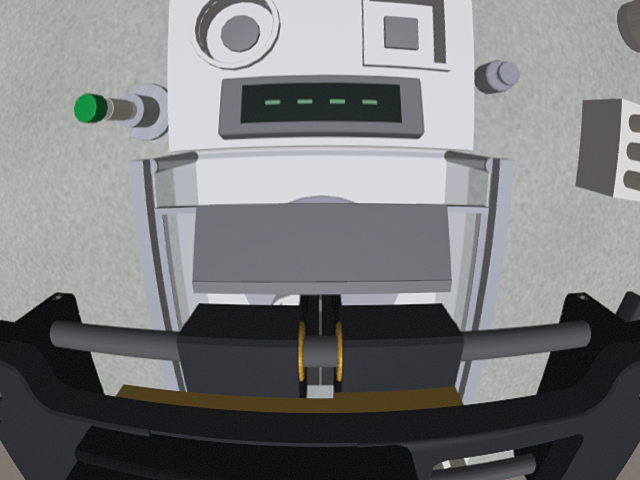

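The lid follows: its front edge is at row 208 and the front stop at about row 155. The force is about 1.5 N, as expected. I'll continue more slowly towards the stop.

Request:
move_arm(jaw=[255,255,255,255,255], slide=[[0.4,0,0],[0.4,0,0],[0.4,0,0],[0.4,0,0],[0.3,0,0]], dr=[[0,0,0],[0,0,0],[0,0,0],[0,0,0],[0,0,0]])

```text
time: 7.45
position: [0.5775, 0.0994, 0.1586]
tool_rot: [0.026, -3.141, -0.0]
ft_force: [1.5, 0.1, -1.1]
grip_width: 0.004
```

Request:
move_arm(jaw=[255,255,255,255], slide=[[0.2,0,0],[0.2,0,0],[0.2,0,0],[0.1,0,0]], dr=[[0,0,0],[0,0,0],[0,0,0],[0,0,0]])

```text
time: 7.85
position: [0.5723, 0.0993, 0.1587]
tool_rot: [-0.026, 3.138, 0.001]
ft_force: [6.3, -0.1, -3.8]
grip_width: 0.003
```

Request:
move_arm(jaw=[255,255,255,255], slide=[[0.1,0,0],[0.1,0,0],[0.1,0,0],[0,0,0]], dr=[[0,0,0],[0,0,0],[0,0,0],[0,0,0]])

```text
time: 8.25
position: [0.5722, 0.0992, 0.1589]
tool_rot: [-0.025, 3.132, 0.001]
ft_force: [12.7, 0.7, -8.7]
grip_width: 0.003
```

The lid is at the stop: the force has risen to 12.7 N and the tool no longer moves. I'll back off and lift.

Request:
move_arm(jaw=[255,255,255,255,255], slide=[[-0.4,0,0],[-0.5,0,0],[-1,0,0],[0,0,-2],[0,0,-3]], dr=[[0,0,0],[0,0,0],[0,0,0],[0,0,0],[0,0,0]])

```text
time: 8.75
position: [0.5857, 0.0993, 0.2069]
tool_rot: [0.026, -3.136, 0.002]
ft_force: [0.7, 0.5, -0.3]
grip_width: 0.01
```

Request:
move_arm(jaw=[255,255,255,255], slide=[[0,0,-2],[0,0,-1],[0,0,0],[0,0,0]], dr=[[0,0,0],[0,0,0],[0,0,0],[0,0,0]])

```text
time: 9.15
position: [0.5864, 0.0995, 0.2375]
tool_rot: [0.026, -3.14, 0.0]
ft_force: [-0.6, -0.8, 0.2]
grip_width: 0.005
```

Run:
```python
from fit import *
s=get_state();a=s['position'],s['tool_rot']
p=q.x;c,sn=np.cos(p[2]),np.sin(p[2])
go([p[0]-c*.102+sn*.056,p[1]-sn*.102-c*.056,.22])
print(p[0]-c*.102+sn*.056,p[1]-sn*.102-c*.056)
snap('wrist','w5.png');snap('top','t5.png')
pp=cv2.imread('pics/t5.png')[90:280,190:340]; cv2.imwrite('pics/t5z.png',cv2.resize(pp,None,fx=3.15,fy=3.15,interpolation=cv2.INTER_CUBIC)[:600])
np.save('a5.npy',np.array(a))
```

```text
t 9.15 pos [0.5864 0.0995 0.2375] F [-0.65 -0.8   0.19] grip 0.005
M [[-1.0, -0.017, -0.002], [-0.017, 1.0, -0.0], [0.002, -0.0, -1.0]]
slide cm [14.49 -5.59  1.77]
0.4424332088458637 0.041147860857917544
```

View pics/w5.png

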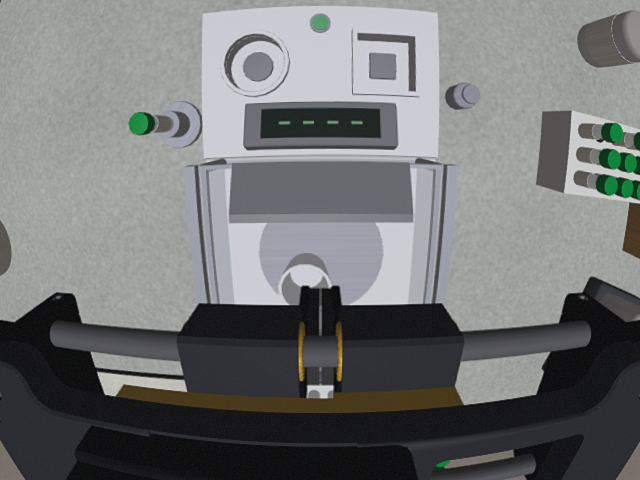

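View pics/t5z.png

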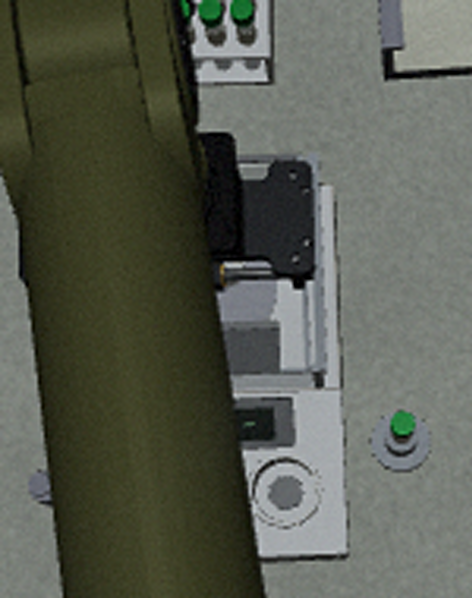

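The lid is flush at the front (front edge at about row 162, level with the rail ends) and the cup is still on the pan at (305,285). The tare key is at (258,67). Next I'll locate the well from this wrist view.

Run:
```python
from fit import *
a=np.load('a5.npy')
print('tare',wray(258,67,*a,.064).round(4),'power',wray(383,66,*a,.064).round(4))
print('collar',np.mean([wray(222,64,*a,.084),wray(289,64,*a,.084),wray(255,31,*a,.084),wray(255,97,*a,.084)],0).round(4))
print('lip rear',wray(229,222,*a,.169).round(4),wray(412,221,*a,.169).round(4),'shut expect x',q.x[0]+.018)
for r in regions_of('wrist','tare_top')[:2]:
    v,u=np.nonzero(r['mask']);print(r['score'],r['xy'],u.min(),u.max(),v.min(),v.max(),wray(*r['xy'],*a,.064).round(4))
```

```text
tare [0.4434 0.0418 0.064 ] power [0.4405 0.1536 0.064 ]
collar [0.4439 0.0424 0.084 ]
lip rear [0.5622 0.0398 0.169 ] [0.5595 0.1594 0.169 ] shut expect x 0.5614599010830711
```

Request:
move_arm(jaw=[255,255,255,255,255], slide=[[2.5,-1.0,0],[3,-1.2,0],[3,-1.2,0],[3,-1.2,0],[2,-0.7,0]], dr=[[0,0,0],[0,0,0],[0,0,0],[0,0,0],[0,0,0]])

```text
time: 9.8
position: [0.4506, 0.0431, 0.2377]
tool_rot: [0.025, -3.14, 0.0]
ft_force: [-0.9, 0.3, -0.7]
grip_width: -0.0
```

Request:
move_arm(jaw=[255,255,255,255,255], slide=[[0.8,-0.2,2],[0,0,3],[0,0,3],[0,0,2],[0,0,0]], dr=[[0,0,0],[0,0,0],[0,0,0],[0,0,0],[0,0,0]])

```text
time: 10.3
position: [0.4419, 0.0416, 0.1353]
tool_rot: [0.026, -3.135, 0.003]
ft_force: [0.2, -0.3, -0.0]
grip_width: 0.006
```

Request:
move_arm(jaw=[255,255,255], slide=[[0,0,0],[0,0,0],[0,0,0]], dr=[[0,0,0],[0,0,0],[0,0,0]])

```text
time: 10.6
position: [0.4458, 0.0423, 0.1398]
tool_rot: [-0.026, 3.139, 0.001]
ft_force: [-0.2, 0.8, -0.4]
grip_width: 0.006
```

Run:
```python
from fit import *
go([.443,.042,.10])
snap('wrist','w6.png');snap('scene','s6.png')
p=cv2.imread('pics/s6.png')[160:310,290:490]; cv2.imwrite('pics/s6z.png',cv2.resize(p,None,fx=4,fy=4,interpolation=cv2.INTER_CUBIC))
```

```text
t 10.6 pos [0.4458 0.0423 0.1398] F [-0.2   0.8  -0.41] grip 0.006
M [[-1.0, -0.017, 0.002], [-0.017, 1.0, 0.001], [-0.002, 0.001, -1.0]]
slide cm [ 0.28 -0.03  3.98]
```

View pics/w6.png

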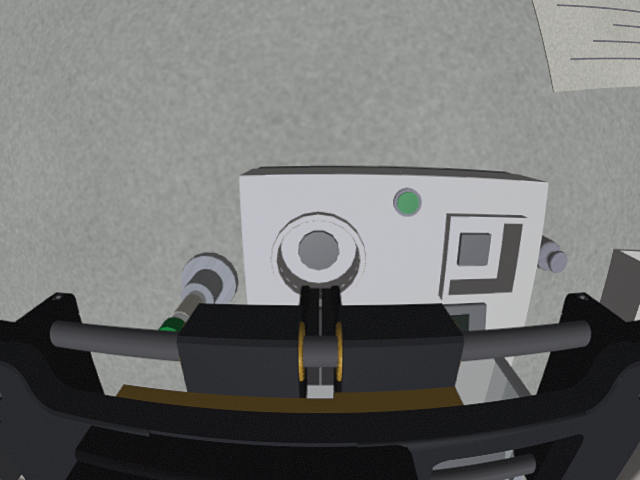

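View pics/s6z.png

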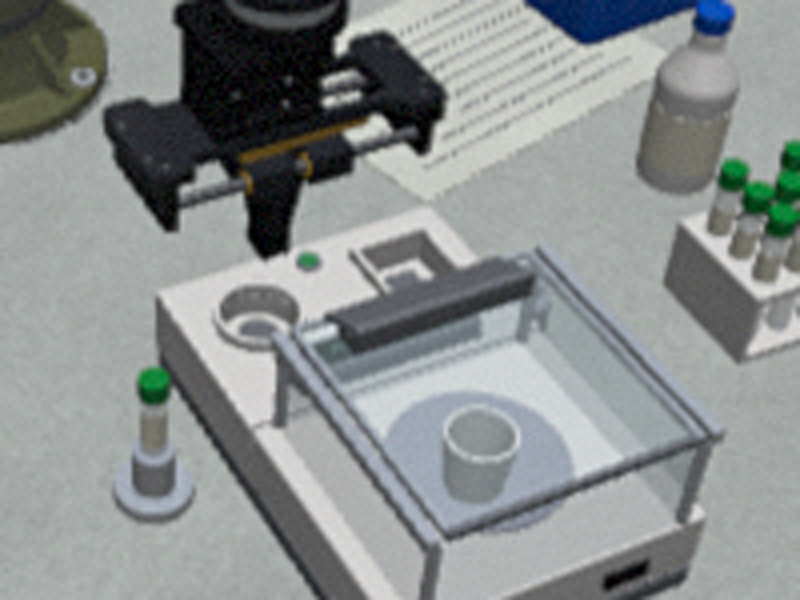

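The scene view confirms that the lid is fully shut and the cup is undisturbed. The wrist view has the tare key at (319,250), in line with the fingers.

Run:
```python
from fit import *
s=get_state();a=s['position'],s['tool_rot']
print(wray(319,250.5,*a,.064).round(4),'cap top',wray(172,326,*a,.107).round(4))
go([.443,.042,.094])
```

```text
[0.4423 0.0418 0.064 ] cap top [ 0.4807 -0.0513  0.107 ]
t 10.7 pos [0.4455 0.0422 0.1395] F [ 0.42  0.04 -0.47] grip 0.006
M [[-1.0, -0.017, 0.002], [-0.017, 1.0, 0.001], [-0.002, 0.001, -1.0]]
slide cm [ 0.25 -0.02  4.55]
```

Request:
move_arm(jaw=[255,255,255,255,255], slide=[[0.2,0,0.7],[0,0,1],[0,0,1.2],[0,0,1],[0,0,0.7]], dr=[[0,0,0],[0,0,0],[0,0,0],[0,0,0],[0,0,0]])

```text
time: 11.2
position: [0.442, 0.0419, 0.091]
tool_rot: [0.026, -3.14, 0.001]
ft_force: [-0.4, 0.2, -0.0]
grip_width: 0.003
```

Request:
move_arm(jaw=[255,255,255], slide=[[0,0,0],[0,0,0],[0,0,0]], dr=[[0,0,0],[0,0,0],[0,0,0]])

```text
time: 11.5
position: [0.4433, 0.0421, 0.093]
tool_rot: [-0.026, 3.141, 0.0]
ft_force: [-0.1, -0.3, -0.2]
grip_width: 0.003
```

Run:
```python
from fit import *
go([.443,.042,.07])
snap('wrist','w7.png');snap('scene','s7.png')
p=cv2.imread('pics/s7.png')[160:310,290:490]; cv2.imwrite('pics/s7z.png',cv2.resize(p,None,fx=4,fy=4,interpolation=cv2.INTER_CUBIC))
```

```text
t 11.5 pos [0.4433 0.0421 0.093 ] F [-0.07 -0.3  -0.22] grip 0.003
M [[-1.0, -0.017, 0.001], [-0.017, 1.0, 0.0], [-0.001, 0.0, -1.0]]
slide cm [ 0.03 -0.01  2.3 ]
```

View pics/w7.png

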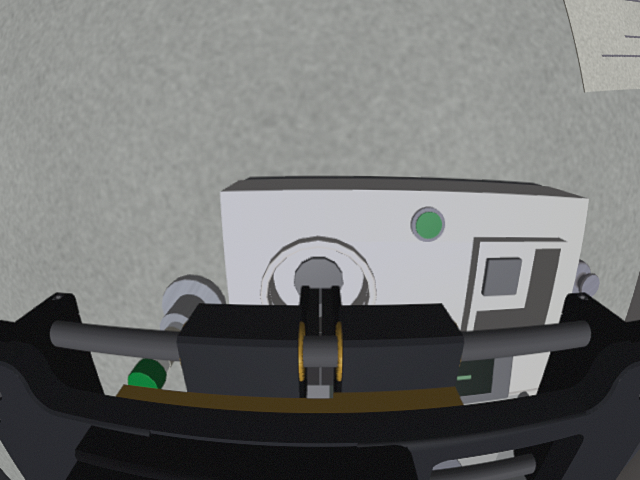

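View pics/s7z.png

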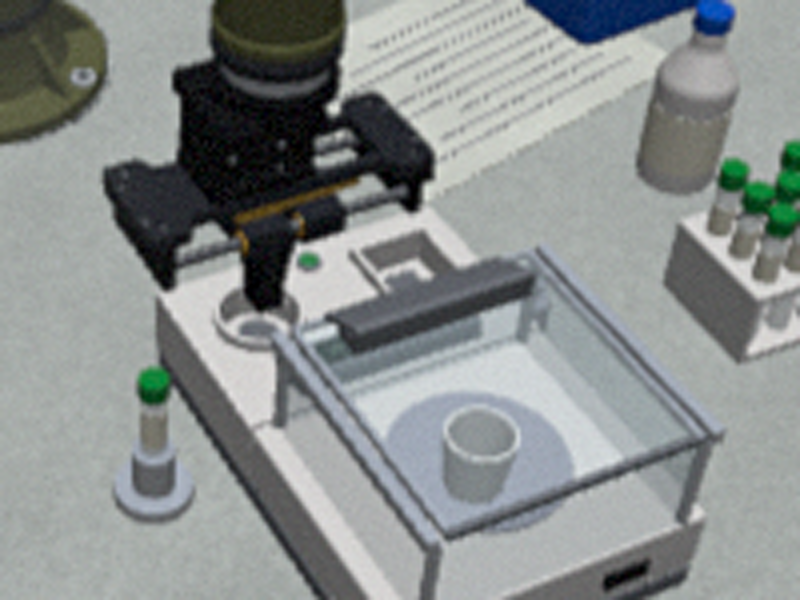

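The fingertips are centred on the round well, and the tube stand is clear of the gripper. I'll go in slowly while watching the force.

Request:
move_arm(jaw=[255,255,255,255,255], slide=[[0,0,0.5],[0,0,0.6],[0,0,0.6],[0,0,0.4],[0,0,0.1]], dr=[[0,0,0],[0,0,0],[0,0,0],[0,0,0],[0,0,0]])

```text
time: 12.1
position: [0.4422, 0.0419, 0.0697]
tool_rot: [0.026, -3.14, 0.001]
ft_force: [-0.4, -0.3, 0.0]
grip_width: 0.004
```

Request:
move_arm(jaw=[255,255,255,255,255], slide=[[0,0,0],[0,0,0.1],[0,0,0.1],[0,0,0.1],[0,0,0.1]], dr=[[0,0,0],[0,0,0],[0,0,0],[0,0,0],[0,0,0]])

```text
time: 12.6
position: [0.4429, 0.0421, 0.0666]
tool_rot: [-0.026, 3.141, 0.0]
ft_force: [0.0, -0.3, 0.7]
grip_width: 0.005
```

Request:
move_arm(jaw=[255,255,255,255], slide=[[0,0,0.1],[0,0,0.1],[0,0,0.1],[0,0,0]], dr=[[0,0,0],[0,0,0],[0,0,0],[0,0,0]])

```text
time: 13.0
position: [0.4428, 0.0421, 0.0636]
tool_rot: [-0.026, 3.141, 0.0]
ft_force: [-0.1, -0.4, 1.2]
grip_width: 0.004
```

Request:
move_arm(jaw=[255,255,255,255], slide=[[0,0,0.1],[0,0,0.1],[0,0,0],[0,0,0]], dr=[[0,0,0],[0,0,0],[0,0,0],[0,0,0]])

```text
time: 13.4
position: [0.4428, 0.0421, 0.0616]
tool_rot: [-0.026, 3.141, 0.0]
ft_force: [-1.8, 0.3, 2.9]
grip_width: 0.008
```

Request:
move_arm(jaw=[255,255,255,255], slide=[[0,0,0.1],[0,0,0.1],[0,0,0],[0,0,0]], dr=[[0,0,0],[0,0,0],[0,0,0],[0,0,0]])

```text
time: 13.8
position: [0.4429, 0.0421, 0.0596]
tool_rot: [-0.026, 3.141, 0.0]
ft_force: [-0.8, 0.2, 3.6]
grip_width: 0.002
```

Request:
move_arm(jaw=[255,255,255], slide=[[0,0,0.1],[0,0,0],[0,0,0]], dr=[[0,0,0],[0,0,0],[0,0,0]])

```text
time: 14.1
position: [0.4429, 0.0421, 0.0593]
tool_rot: [0.026, -3.141, -0.0]
ft_force: [-4.4, -1.5, 10.9]
grip_width: 0.011
```

The key bottomed out: z stopped at 0.0593 and the force rose above the spring's 3.6 N. Retracting straight up.

Request:
move_arm(jaw=[255,255,255,255,255], slide=[[0,0,-0.3],[0,0,-0.6],[0,0,-1],[0,0,-1.5],[0,0,-2]], dr=[[0,0,0],[0,0,0],[0,0,0],[0,0,0],[0,0,0]])

```text
time: 14.6
position: [0.4421, 0.0419, 0.1128]
tool_rot: [0.026, -3.14, 0.001]
ft_force: [0.0, 0.6, -0.4]
grip_width: 0.006
```

Request:
move_arm(jaw=[255,255,255,255,255], slide=[[0,0,-3],[0,0,-3],[0,0,-2],[0,0,-1],[0,0,0]], dr=[[0,0,0],[0,0,0],[0,0,0],[0,0,0],[0,0,0]])

```text
time: 15.1
position: [0.4436, 0.0422, 0.2039]
tool_rot: [-0.026, 3.139, 0.001]
ft_force: [-0.3, 0.9, -0.4]
grip_width: 0.009
```

Run:
```python
from fit import *
go([.443,.042,.2])
snap('wrist','w8.png');snap('scene','s8.png')
a=get_state();
p=cv2.imread('pics/s8.png')[160:310,290:490]; cv2.imwrite('pics/s8z.png',cv2.resize(p,None,fx=4,fy=4,interpolation=cv2.INTER_CUBIC))
```

```text
t 15.1 pos [0.4436 0.0422 0.2039] F [-0.27  0.88 -0.4 ] grip 0.009
M [[-1.0, -0.017, 0.003], [-0.017, 1.0, 0.001], [-0.003, 0.001, -1.0]]
slide cm [ 0.06 -0.02  0.39]
```

View pics/w8.png

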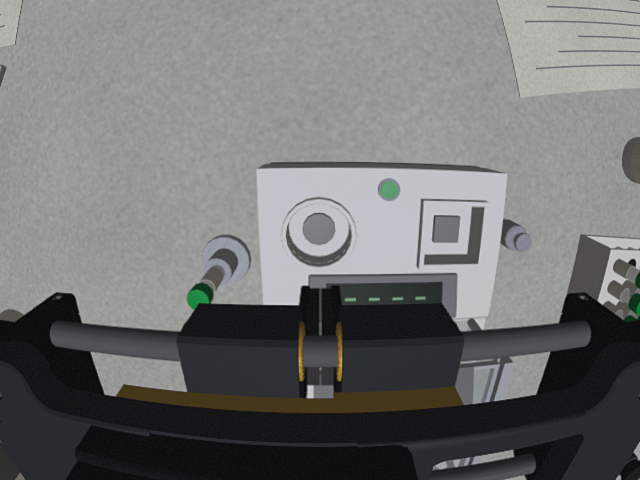

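View pics/s8z.png

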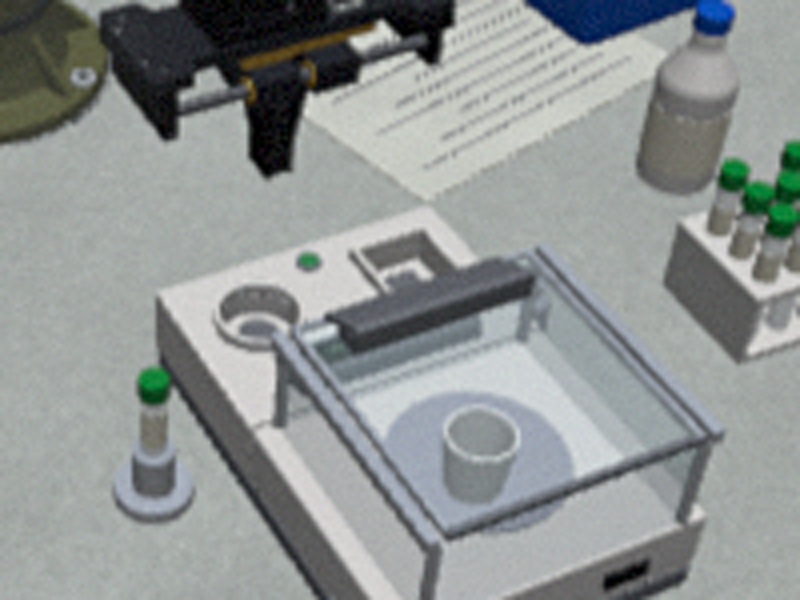

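The lid is shut, the cup is in place, the key (319,229) is visible and back up, and the bystanders haven't moved. The arm is clear. I'll let it settle and hand in.

Request:
move_arm(jaw=[255,255,255], slide=[[0,0,0],[0,0,0],[0,0,0]], dr=[[0,0,0],[0,0,0],[0,0,0]])

```text
time: 15.5
position: [0.4424, 0.0419, 0.2018]
tool_rot: [0.026, -3.14, 0.001]
ft_force: [-0.8, 0.8, -0.6]
grip_width: 0.002
```

Run:
```python
from h import *
s=get_state();print(s['time'],s['position'],s['ft_force']);print(close_job())
```

```text
15.5 [0.44240265 0.04192463 0.20181068] [-0.7674847   0.75021763 -0.56787135]
the job is handed in; nothing more can be done
None
```

I slid the lid shut and then pressed the tare key once, all the way down. The job was handed in at 15.5 s of the 43 s allowed.

- **Lid:** I pushed it with the closed fingertips behind the lip. At the front stop the tool stopped moving while the force rose from about 1.5 N to 12.7 N. A wrist picture put the lip's rear face at x of about 0.561, against 0.5615 expected for a shut lid.
- **Tare key:** It bottomed out with the fingertips at z of about 0.059. The force was 3.6 N just before the end of travel. It reached 10.9 N on my last 1 mm step, so the final contact was firmer than the spring alone needs. I then lifted straight up out of the well.
- **Last pictures:** They show the lid shut and the cup on the pan. The tube stand, check weight and the other things in view look unmoved, and I never went near the power key. The gripper stands 20 cm above the desk, touching nothing.
- **Not measured:** I judged the key's return from the picture and did not measure it. The trained network did not find the tare key in the wrist view, so I located it from its pixels by my own calibration code. The estimates from different views agreed to within about 2 mm.

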